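# Uncover the stopcock box and shut the tagged valve

## Robot

A 6-joint arm with a two-finger parallel gripper is mounted at the origin on a cart in front of the work surface, level with it; the furniture and walls round the work are solid. World frame = base frame: x ahead of the robot, y to its left, z up, the work surface at z = 0. Lengths are in mm, angles in degrees, forces in N, time in s.
With the tool pointing down it reaches from about 350 to 850 mm from the base axis. Payload 8.1 kg.
Tool frame: the origin (TCP) lies between the finger pads; the fingertips stand 17 mm ahead of it and the grasp point (between the pads) lies 2 mm behind it; z points along the fingers, y is the line along which they close (so a half turn about z gives the same grasp; the last joint's range is limited). The gripper opens to 85 mm and grips with 20 to 120 N. Pads are 22 mm wide; open, the fingers measure 114 mm over their backs; the gripper's body (76 mm by 85 mm) begins 54 mm behind the grasp point. The pads swing forward as they close: fully open they stand 13 mm farther back than shut.
Start: joints at [-81.096, 7.471, 85.268, -0, 87.261, -4.893], TCP at [143.108, -582.688, 248.292] pointing down, gripper open.
Joint ranges: [-169.43, 169.43], [-51.17, 129.36], [1.28, 143.12], [-76.62, 256.62], [0, 156.53], [-152.29, 152.29]. Speed limits (degrees/s): [136.94, 136.94, 159.86, 180, 180, 180].

## Interface

Orientations are given as [roll, pitch, yaw] about the fixed x, y, z axes, in that order (R = Rz(yaw) Ry(pitch) Rx(roll)).
In Python, from bench import sense, snapshot, hand_in, trace, place_of gives the robot as it stands.
- The arm moves only by the shell command python3 -m handwheel 'ROWS' [FORCE]. ROWS is JSON, a list of rows, each a list of 7 numbers: the opening, from -1 (shut) to 1 (fully open), then the shift along the tool's x, y, z in cm, then the turn, a rotation vector about the tool's x, y, z in rad. A call has 1 to 12 rows; each row shifts and turns the commanded pose from where the row before left it, along the tool's axes as they then stand; what a row does not reach is not made up. A row lasts 1/12 s, in which the tool goes at most 41.7 mm and 7.16 degrees, less where a joint would pass 70% of its speed; a pose out of reach is approached as far as the arm can. A call with a gripper value outside its range is refused whole. The fingers move at their own pace and stop on an object; FORCE is the grip in N (left out, the last holds). Time passes only in rows, so rows that do not move let the fingers close. It gives the time, the measured TCP pose, the force, the opening and the grip force at its end, in the units of the state.
- sense(): the state, without advancing time (a new reading comes with each control period).
- snapshot(name): name is "scene" or "top"; returns a dict with "image" (420x560x3 uint8, red, green, blue), "intrinsics" (3x3 intrinsics, pixels), "k1" (the pictures are not rectified: a ray, as slopes to the right and down, at radius r is drawn at 1 + k1 r^2 times it, then the intrinsics apply), "R" (3x3) and "t" (3): a world point X has camera coordinates R X + t. Camera axes: x right, y down, z forward; pixel columns grow to the right and rows downward; lengths in mm; the calibration is good to about 2 mm. A picture is of the moment at which its call begins. There is no depth.
- hand_in(): hands the job in; it is judged then, once.
Trained networks look in a picture, given as the dict that the camera call returned (one of the last four; its "shot" number tells which), for a name from the list of things; names that differ only in an ending like _2 or _b are one class to them, and where a whole thing is asked for, a point or a joint stands for the part that bears it (a point fixed in the world has none). Each returns a list of dicts, best first, with "conf" (0 to 1); they miss things now and then, are a little off and sometimes report something else, mostly with a low value. They report only what shows in the picture. A call takes as long as a camera call.
- trace(picture, query): "pixels" (420x560 bool, what is visible of it).
- place_of(picture, query): "location" ([x, y, z] in mm, in world coordinates, good to about 4 mm: a listed point, or the origin of a listed thing).
The state is a dict: "time": time; "joint_pos": joint angles; "qd": joint speeds; "joint_efforts": joint torques, N m; "tool_pos": TCP position; "tcp_rot": TCP orientation; "ft_force": force on the tool from outside, world axes, zero at the start; "wrist_torque": the same for the moment, N m; "finger_gap": finger opening in mm; "grip_force": force on a finger pad.
Only numpy, scipy, OpenCV 4.12 (cv2) and the standard library are available. Lean on these libraries where they do the work, as an engineer would, in place of code of your own. Each camera call takes 0.05 s, during which the arm holds its last target. There are 200 camera calls.

## Task

Push the sliding cover of the stopcock box on the table fully aside, to its stop, then push the valve handle that carries the round disc a quarter turn until it is fully shut, in line with the pipe. Only push with the fingertips or the outside of the fingers: grip nothing, and lift nothing. Leave the other handle, and the things that stand round the box, as they are.

Things in the scene. Friction and masses are not known exactly. Their poses are not given: they have to be found in the camera images.
- box: Stopcock box, fixed: grey tray 96 (x) x 364 (y) x 12 mm with rails 10 mm high on its long edges. Origin: centre of its underside, on the table; y along its length, x across it, away from the robot, z up; yaw 0 to 26 degrees. A 16 mm pipe lies along y on the half y < 0, at x = +12 mm. On it stand two stopcocks, at y = -52 and -126 mm (which is tagged varies), hidden by the white cover at the start.
- cover (a joint): Travel in m of the white cover along the box's +y: 0 to 0.02 at the start, over both stopcocks; 0.186 at its stop, fully aside. It stays where left, takes about 2 N to push and cannot be lifted off. It is a sheet channel 86 mm wide (x), 170 mm long (y), open at both ends, its flat top 62 mm above the table.
- cover_lip (a point): Middle of the upright face of the lip on top of the cover, half-way along the cover, 72 mm above the table. The lip is 70 mm wide across the box (x) and rises 20 mm above the cover's top, to 82 mm. The face looks to the box's -y and is to be pushed toward +y; behind it a ramp slopes 40 mm down to the cover's top.
- tagged_pivot (a point): Vertical turning axis of the stopcock whose handle carries the round disc, at the handle's mid height, 45.5 mm above the table. The stopcock's body is 28 mm wide, its top 38 mm above the table; an outlet of 13 mm diameter sticks out 30 mm toward the box's -x at a height of 24 mm.
- tagged_tip (a point): Free end of the tagged handle, 46 mm from its pivot, 45.5 mm above the table. The handle is a dark bar 11 mm wide, 39 to 52 mm above the table, with a hub of 22 mm diameter on the pivot. On top of it lies a flat round disc (the tag), 26 mm across, 52 to 56 mm above the table, centred 34 mm from the pivot.
- handle_tagged (a joint): Angle in rad of the tagged handle: 0 = open, pointing along the box's -x (toward the robot, over its outlet); it turns counter-clockwise seen from above to 1.571 = shut against its stop, pointing along the box's -y, in line with the pipe. It starts at 0 to 0.2, stays where it is left and takes about 0.05 N m to turn.
- plain_tip (a point): Free end of the other handle, the same but for the disc, which it lacks. It also stands open (0 to 0.2 rad) and must stay so.
- vial: Small screw-cap vial standing on the table before the stopcocks, 13 mm in diameter, 45 mm tall. Origin: centre of its underside.
- marker: Marker pen lying on the table before the box, 134 mm long, 13 mm high. Origin: centre of its underside.
- tape: Roll of white tape lying flat to the left of the box, 60 mm in diameter, 19 mm high. Origin: centre of its underside.
- glass_beaker: Glass beaker standing to the left of the box, 57 mm in diameter, 70 mm tall. Origin: centre of its underside.

How it is judged (in metres and radians):
On the way, in this order (a step that is already met when the one before it is completed fails the run):
1. the cover is pushed fully aside (value of joint cover above 0.17 m), for 0.2 s.
2. the tagged handle is pushed shut (value of joint handle_tagged above 1.45 rad), for 0.2 s.
At the end, for the whole second after the job is handed in: The cover is aside (at least 0.17 m of its 0.186 m), the tagged handle is shut (at least 1.45 of 1.571 rad) and at rest, the tip of the plain handle is within 12 mm, and vial, marker, tape and beaker are within 20 mm, of where they were (value of joint cover above 0.17 m and value of joint handle_tagged above 1.45 rad and distance of plain_tip from where it was at the start of the episode below 0.012 m and velocity of joint handle_tagged between -0.05 and 0.05 rad/s and distance of each of vial, marker, tape, glass_beaker from where it was at the start of the episode below 0.02 m); the robot touches nothing.
It fails at once if the plain handle is turned (its tip moved more than 12 mm) (distance of plain_tip from where it was at the start of the episode above 0.012 m).
It fails at once if the vial is pushed, lifted or carried more than 20 mm (distance of vial from where it was at the start of the episode above 0.02 m).
It fails at once if the marker is pushed, lifted or carried more than 20 mm (distance of marker from where it was at the start of the episode above 0.02 m).
It fails at once if the roll of tape or the beaker is pushed, lifted or carried more than 20 mm (distance of any of tape, glass_beaker from where it was at the start of the episode above 0.02 m).
It fails at once if the vial or the beaker is tipped over (angle between any of vial, glass_beaker's own z axis and vertical above 0.5 rad).
It also fails if it takes over 48 s, if anything falls off the work surface, if the arm or the gripper's body presses on something with over 40 N, if the wrist force passes 120 N, or if a joint passes its speed limit or range.

## Working session

There is one attempt and no reset: what is moved stays moved. The work goes in short steps, Python scripts to look and compute and a shell command to move; the robot and the scene stay as the last step left them, time stands still between calls to the robot, and variables do not carry over. Pictures are saved under pics/ and viewed, at most 10 in all, crops included, and the job is handed in when it is done.

```bash
mkdir -p pics; ls; python3 - <<'E'
from bench import *
import cv2
s=sense(); print({k:s[k] for k in('time','tool_pos','tcp_rot','finger_gap','ft_force')})
for n in('scene','top'):
    p=snapshot(n); cv2.imwrite(f'pics/a_{n}.png',p['image'][:,:,::-1])
    print(n,(-p['R'].T@p['t']).round())
    for q in('box','cover','cover_lip','tagged_tip','plain_tip','vial','marker','tape','glass_beaker'):
        r=place_of(p,q)
        print(q,[([round(float(v)) for v in d['location']],round(d['conf'],2)) for d in r[:2]])
E
```

```text
pics
{'time': 0.0, 'tool_pos': array([ 143.05165703, -582.16425615,  247.23646303]), 'tcp_rot': array([-1.79894346e+02, -9.75533114e-03,  1.37980078e+01]), 'finger_gap': 85.18567549226559, 'ft_force': array([-0.27393321,  0.62629397, -0.36455402])}
scene [-334. -523.  534.]
box [([457, -185, -1], 0.67)]Traceback (most recent call last):
  File "<stdin>", line 8, in <module>
ValueError: it knows: box, cover_lip, glass_beaker, marker, plain_tip, tagged_pivot, tagged_tip, tape, vial
```

```bash
python3 - <<'E'
from bench import *
import cv2
for n in('scene','top'):
    p=snapshot(n); cv2.imwrite(f'pics/a_{n}.png',p['image'][:,:,::-1])
    print(n,(-p['R'].T@p['t']).round())
    for q in('box','cover_lip','tagged_pivot','tagged_tip','plain_tip','vial','marker','tape','glass_beaker'):
        r=place_of(p,q)
        print(q,[([round(float(v)) for v in d['location']],round(d['conf'],2)) for d in r[:2]])
E
```

```text
scene [-334. -523.  534.]
box [([458, -188, 0], 0.69)]
cover_lip [([501, -267, 73], 0.76)]
tagged_pivot []
tagged_tip []
plain_tip []
vial [([420, -308, -3], 0.43)]
marker []
tape [([395, 123, 0], 0.77)]
glass_beaker [([449, 228, -4], 0.6)]
top [ 355.  -71. 1020.]
box [([459, -190, -3], 0.65)]
cover_lip [([504, -267, 71], 0.83)]
tagged_pivot []
tagged_tip [([352, -161, 3], 0.41)]
plain_tip []
vial [([417, -310, 0], 0.61)]
marker [([350, -163, 1], 0.64)]
tape [([393, 126, 0], 0.67)]
glass_beaker [([453, 224, 0], 0.74)]
```

View pics/a_top.png

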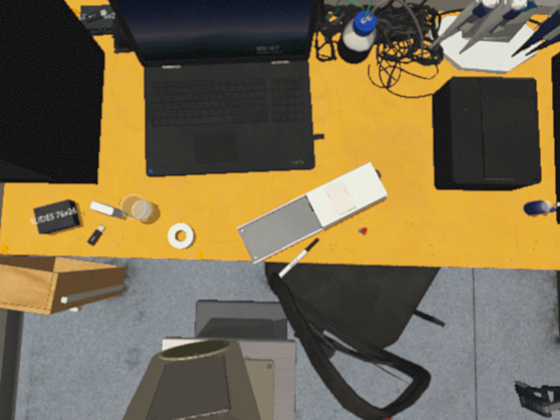

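View pics/a_scene.png

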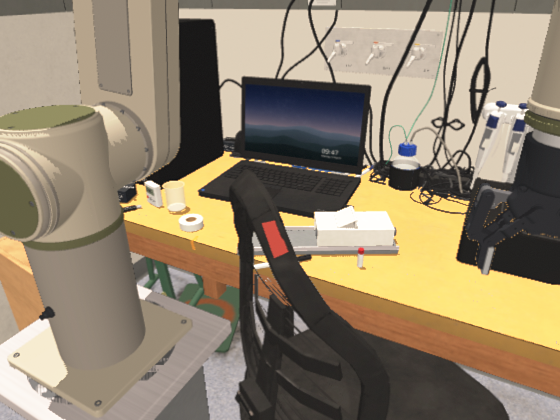

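The top view shows the box from about (240,232) to (385,180), with the white cover on its right half. The marker is near (300,257), the vial cap near (363,231), the tape at (180,236) and the beaker at (138,208). A chair stands in front of the box, and its back may be tall enough to block the arm. Next I'll measure the box outline and the chair height.

```bash
cat > h.py <<'E'
import numpy as np, cv2
from bench import *
def proj(p,X):
    d=np.array([p['k1'],0,0,0,0.])
    R=np.asarray(p['R']);t=np.asarray(p['t'],float)
    # model: slopes scaled by 1+k1 r^2 = opencv's k1
    return cv2.projectPoints(np.asarray(X,float).reshape(-1,1,3),cv2.Rodrigues(R)[0],t,np.asarray(p['intrinsics'],float),d)[0].reshape(-1,2)
def ray(p,uv):
    s=cv2.undistortPoints(np.array([[uv]],float),np.asarray(p['intrinsics'],float),np.array([p['k1'],0,0,0,0.]))[0,0]
    R=np.asarray(p['R']);return -R.T@p['t'],R.T@np.array([*s,1])
def at_z(p,uv,z):
    o,d=ray(p,uv);return o+d*(z-o[2])/d[2]
def b2w(box,P):
    P=np.atleast_2d(np.asarray(P,float));x,y,a=box;a=np.radians(a)
    return np.c_[x+P[:,0]*np.cos(a)-P[:,1]*np.sin(a),y+P[:,0]*np.sin(a)+P[:,1]*np.cos(a),P[:,2]]
E
python3 - <<'E'
from h import *
p=snapshot('top');q=snapshot('scene')
im=p['image'][:,:,::-1]
cv2.imwrite('pics/b_top.png',cv2.resize(im[160:280,230:390],None,fx=5,fy=5,interpolation=cv2.INTER_CUBIC))
cv2.imwrite('pics/b_sc.png',cv2.resize(q['image'][190:270,240:410,::-1],None,fx=4.7,fy=4.7,interpolation=cv2.INTER_CUBIC))
m=[ (n,trace(p,n)) for n in('box','vial','marker')]
for n,r in m:
    if r:
        c=max(cv2.findContours(r[0]['pixels'].astype(np.uint8),0,2)[0],key=cv2.contourArea);print(n,cv2.minAreaRect(c),r[0]['conf'])
# chair: top end of the back in scene vs candidates
for uv in[(245,178),(240,200)]:
    o,d=ray(q,uv)
    for z in(100,200,300,400): 
        X=o+d*(z-o[2])/d[2]; print(uv,z,X.round(),proj(p,X).round())
E
```

```text
box ((313.7000427246094, 210.90000915527344), (40.696434020996094, 153.39425659179688), 63.43495178222656) 0.63
marker ((299.2500305175781, 256.2500305175781), (4.949747085571289, 52.32590103149414), 45.0) 0.74
(245, 178) 100 [518.  37. 100.] [[215. 179.]]
(245, 178) 200 [322. -92. 200.] [[272. 272.]]
(245, 178) 300 [ 125. -221.  300.] [[348. 396.]]
(245, 178) 400 [ -71. -350.  400.] [[455. 571.]]
(240, 200) 100 [403. -22. 100.] [[240. 231.]]
(240, 200) 200 [ 233. -138.  200.] [[294. 319.]]
(240, 200) 300 [  63. -253.  300.] [[366. 435.]]
(240, 200) 400 [-107. -368.  400.] [[469. 599.]]
```

View pics/b_top.png

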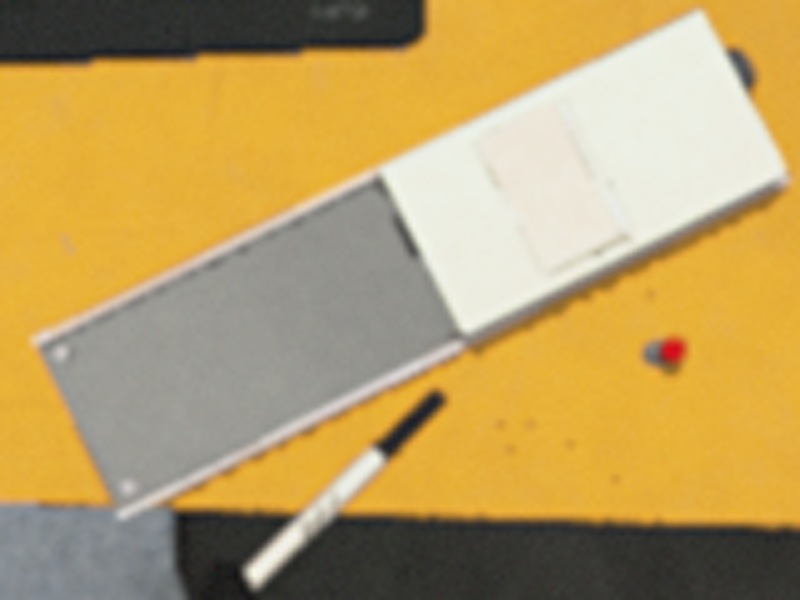

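View pics/b_sc.png

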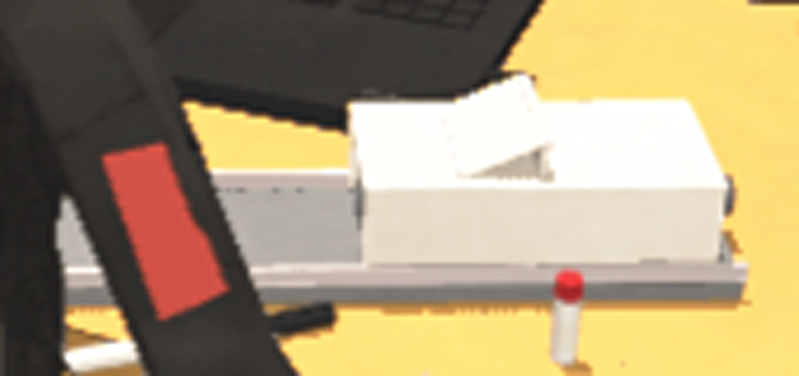

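```bash
python3 - <<'E'
from h import *
from scipy.optimize import least_squares
p=snapshot('top');q=snapshot('scene')
for a,b in(((273,238),(390,418)),((250,180),(276,278)),((285,280),(390,418)),((247,178),(290,290))):
    o1,d1=ray(q,a);o2,d2=ray(p,b)
    A=np.c_[d1,-d2];k=np.linalg.lstsq(A,o2-o1,rcond=None)[0]
    print(a,b,(o1+d1*k[0]).round(),(o2+d2*k[1]).round())
f=lambda u,v:(230+(u+.5)/5-.5,160+(v+.5)/5-.5)
# box corners: rail tops (z 22) left end; cover top corners z 62; unknown x,y,yaw,s
obs=[((35,342),(48,182,22)),((120,517),(-48,182,22))]
cov=[((380,170),(43,85)),((462,335),(-43,85)),((700,10),(43,-85)),((785,178),(-43,-85))]
g=lambda u,v:(240+(u+.5)/4.7-.5,190+(v+.5)/4.7-.5)
cs=[((348,103),(43,85)),((362,186),(-43,85)),((688,101),(43,-85)),((726,187),(-43,-85))]
def res(v):
    s=v[3]; r=[]
    for uv,P in obs: r.append((proj(p,b2w(v[:3],P))[0]-f(*uv)))
    for uv,P in cov: r.append((proj(p,b2w(v[:3],(P[0],-89+P[1]+s,62)))[0]-f(*uv)))
    for uv,P in cs: r.append((proj(q,b2w(v[:3],(P[0],-89+P[1]+s,62)))[0]-g(*uv)))
    return np.concatenate(r)
r=least_squares(res,[458,-189,26,5],loss='soft_l1');print(r.x.round(2));print(r.fun.reshape(-1,2).round(1).tolist())
v=r.x
print('lip face',b2w(v[:3],[(0,-89+v[3],72)]).round(1))
for y in(-52,-126):
    print(y,'pivot',b2w(v[:3],[(12,y,45),(-34,y,45)]).round(1))
E
```

```text
(273, 238) (390, 418) [  69. -296.  254.] [  75. -306.  255.]
(250, 180) (276, 278) [ 315. -108.  202.] [ 310. -101.  202.]
(285, 280) (390, 418) [  56. -320.  205.] [  57. -321.  206.]
(247, 178) (290, 290) [ 285. -121.  220.] [ 289. -127.  220.]
[ 460.62 -192.15   27.96    8.06]
[[-0.5, -0.9], [0.2, 0.3], [-0.5, 0.3], [-0.1, 0.5], [0.0, 0.6], [0.2, -0.4], [0.5, -0.2], [0.2, 0.3], [-0.2, -0.3], [0.3, -0.4]]
lip face [[ 498.6 -263.6   72. ]]
-52 pivot [[ 495.6 -232.5   45. ]
 [ 455.  -254.    45. ]]
-126 pivot [[ 530.3 -297.8   45. ]
 [ 489.7 -319.4   45. ]]
```

The box pose fits to about 0.5 px: centre (460,-192), yaw about 27–28°, cover travel about 8 mm. The chair back reaches z of about 250 along a line from (310,-100) to (70,-300), so I'll route around it and approach the lip from the right.

```bash
python3 -m handwheel '[[-1,0,0,0,0,0,-0.115],[-1,0,0,0,0,0,-0.115],[-1,3.06,-1.69,0,0,0,0],[-1,3.06,-1.69,0,0,0,0],[-1,3.06,-1.69,0,0,0,0],[-1,3.06,-1.69,0,0,0,0],[-1,3.06,-1.69,0,0,0,0],[-1,3.06,-1.69,0,0,0,0],[-1,3.06,-1.69,0,0,0,0],[-1,3.06,-1.69,0,0,0,0]]'
```

```text
time: 2.28
tool_pos: [300.6, -349.7, 248.5]
tcp_rot: [180.0, -0.0, 27.0]
ft_force: [1.1, -0.3, 0.6]
finger_gap: -0.2
grip_force: 0.0
```

```bash
python3 -m handwheel '[[-1,3.57,0.88,0,0,0,0],[-1,3.57,0.88,0,0,0,0],[-1,3.57,0.88,0,0,0,0],[-1,3.57,0.88,0,0,0,0],[-1,3.57,0.88,0,0,0,0],[-1,3.57,0.88,0,0,0,0],[-1,0,0,3.5,0,0,0],[-1,0,0,3.5,0,0,0],[-1,0,0,3.5,0,0,0],[-1,0,0,3.0,0,0,0],[-1,0,0,0,0,0,0],[-1,0,0,0,0,0,0]]'
python3 - <<'E'
from h import *
p=snapshot('scene');q=snapshot('top')
a=p['image'][100:270,270:440,::-1];b=q['image'][120:290,270:440,::-1]
cv2.imwrite('pics/c.png',cv2.resize(np.hstack([a,b]),(800,400),interpolation=cv2.INTER_CUBIC))
E
```

```text
time: 3.28
tool_pos: [513.5, -300.1, 111.6]
tcp_rot: [-179.8, 0.1, 27.0]
ft_force: [-0.3, -0.7, 1.3]
finger_gap: 0.0
grip_force: 0.0
```

View pics/c.png

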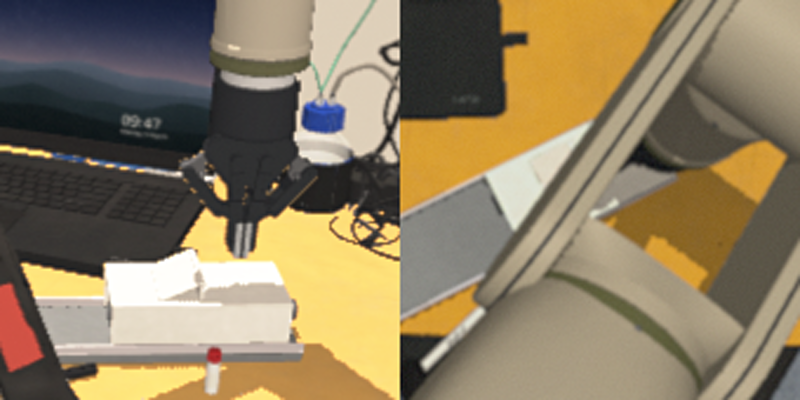

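The gripper is above the cover on the -y side of the lip, at scene crop (240,250), with the lip at (180,275). Now I'll lower it and start pushing.

```bash
python3 -m handwheel '[[-1,0,0,1.3,0,0,0],[-1,0,0,1.3,0,0,0],[-1,0,0,0,0,0,0],[-1,0,-0.8,0,0,0,0],[-1,0,-0.8,0,0,0,0],[-1,0,-0.8,0,0,0,0],[-1,0,-0.8,0,0,0,0],[-1,0,-0.8,0,0,0,0]]'
```

```text
time: 4.05
tool_pos: [496.6, -265.0, 87.9]
tcp_rot: [179.9, -0.0, 27.0]
ft_force: [0.2, -2.8, 0.4]
finger_gap: 0.2
grip_force: 1.1
```

```bash
python3 -m handwheel '[[-1,0,-1.4,0,0,0,0],[-1,0,-1.4,0,0,0,0],[-1,0,-1.4,0,0,0,0],[-1,0,-1.4,0,0,0,0],[-1,0,-1.4,0,0,0,0],[-1,0,-1.4,0,0,0,0]]'
```

```text
time: 4.55
tool_pos: [458.2, -190.1, 88.0]
tcp_rot: [179.9, -0.0, 27.0]
ft_force: [-0.3, -3.4, 1.5]
finger_gap: 0.1
grip_force: 1.5
```

```bash
python3 -m handwheel '[[-1,0,-1.4,0,0,0,0],[-1,0,-1.4,0,0,0,0],[-1,0,-1.4,0,0,0,0],[-1,0,-1.4,0,0,0,0],[-1,0,-1.4,0,0,0,0],[-1,0,-0.5,0,0,0,0],[-1,0,-0.3,0,0,0,0]]'
```

```text
time: 5.13
tool_pos: [423.9, -121.9, 88.2]
tcp_rot: [179.7, -0.1, 27.0]
ft_force: [5.7, -14.8, -3.1]
finger_gap: 0.1
grip_force: 6.7
```

```bash
python3 -m handwheel '[[-1,0,-0.3,0,0,0,0],[-1,0,-0.3,0,0,0,0],[-1,0,0,0,0,0,0]]'
```

```text
time: 5.38
tool_pos: [424.2, -120.3, 90.1]
tcp_rot: [179.2, -0.2, 27.0]
ft_force: [9.4, -23.4, -4.5]
finger_gap: -0.1
grip_force: 10.9
```

The force rises to a firm stop where the geometry predicts it. Next I'll back off, lift and retreat to look.

```bash
python3 -m handwheel '[[-1,0,1,0,0,0,0],[-1,0,1,0,0,0,0],[-1,0,0,-3.5,0,0,0],[-1,0,0,-3.5,0,0,0],[-1,0,0,-3.5,0,0,0],[-1,0,0,-3.5,0,0,0],[-1,0,3.8,0,0,0,0],[-1,0,3.8,0,0,0,0],[-1,0,3.8,0,0,0,0],[-1,0,3.8,0,0,0,0],[-1,0,3.8,0,0,0,0],[-1,0,3.8,0,0,0,0]]'; python3 -m handwheel '[[-1,-3.5,0.5,0,0,0,0],[-1,-3.5,0.5,0,0,0,0],[-1,-3.5,0.5,0,0,0,0],[-1,-3.5,0.5,0,0,0,0],[-1,-3.5,0.5,0,0,0,0],[-1,-3.5,0.5,0,0,0,0]]'
python3 - <<'E'
from h import *
out=[]
for n in('scene','top'):
    p=snapshot(n)
    for q in('box','cover_lip','tagged_pivot','tagged_tip','plain_tip','vial','marker'):
        print(n,q,[([round(float(v)) for v in d['location']],round(d['conf'],2)) for d in place_of(p,q)[:2]])
    out.append(p['image'][160:280,240:400,::-1])
cv2.imwrite('pics/d.png',cv2.resize(np.hstack(out),(800,300),interpolation=cv2.INTER_CUBIC))
cv2.imwrite('pics/e.png',cv2.resize(out[1],(800,600),interpolation=cv2.INTER_CUBIC))
E
```

```text
time: 6.38
tool_pos: [533.4, -338.3, 226.4]
tcp_rot: [-179.9, -0.0, 27.0]
ft_force: [0.9, 0.4, 0.7]
finger_gap: -0.1
grip_force: 0.0
time: 6.88
tool_pos: [357.9, -459.2, 226.6]
tcp_rot: [-179.9, -0.0, 27.0]
ft_force: [0.4, -0.5, 0.2]
finger_gap: -0.3
grip_force: 0.0
scene box [([458, -188, -3], 0.79)]
scene cover_lip [([418, -111, 73], 0.59)]
scene tagged_pivot [([495, -230, 47], 0.58)]
scene tagged_tip [([470, -265, 46], 0.5), ([453, 226, -3], 0.46)]
scene plain_tip [([498, -331, 48], 0.67)]
scene vial [([423, -310, -5], 0.68)]
scene marker []
top box []
top cover_lip [([419, -112, 74], 0.79)]
top tagged_pivot [([489, -232, 43], 0.57)]
top tagged_tip []
top plain_tip [([495, -331, 46], 0.52)]
top vial [([454, 224, -2], 0.66), ([417, -311, -2], 0.38)]
top marker [([351, -162, -2], 0.66)]
```

View pics/d.png

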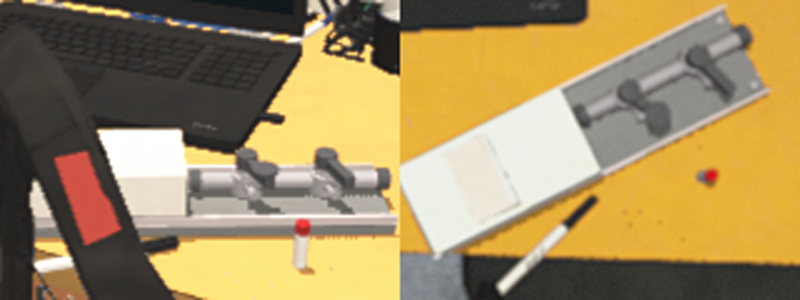

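The cover is at its stop. The tagged handle (disc at top crop (657,120)) is the one at y = -52, with its pivot at about (494,-232). The plain handle is at (730,95). Next I'll move to the +y side of the tagged handle, above it.

```bash
python3 -m handwheel '[[-1,2.66,-2.52,0,0,0,0],[-1,2.66,-2.52,0,0,0,0],[-1,2.66,-2.52,0,0,0,0],[-1,2.66,-2.52,0,0,0,0],[-1,2.66,-2.52,0,0,0,0],[-1,2.66,-2.52,0,0,0,0],[-1,2.66,-2.52,0,0,0,0],[-1,0,0,3,0,0,0],[-1,0,0,3,0,0,0],[-1,0,0,3,0,0,0],[-1,0,0,2.8,0,0,0],[-1,0,0,0,0,0,0]]'
python3 - <<'E'
from h import *
out=[snapshot(n)['image'][150:270,260:420,::-1] for n in('scene','top')]
cv2.imwrite('pics/f.png',cv2.resize(np.hstack(out),(800,300),interpolation=cv2.INTER_CUBIC))
print(sense()['tool_pos'])
E
```

```text
time: 8.68
tool_pos: [441.7, -214.5, 103.3]
tcp_rot: [-179.5, 0.3, 27.0]
ft_force: [-0.5, -0.5, -1.3]
finger_gap: -0.2
grip_force: 0.0
[ 444.63245227 -216.56761182  108.94793078]
```

View pics/f.png

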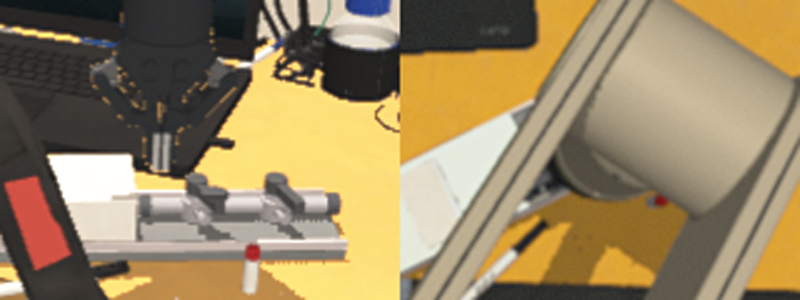

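The closed fingers hang at scene crop (160,168), in the gap between the cover end and the disc at (212,195). I'll lower them and start pushing.

```bash
python3 -m handwheel '[[-1,0,0,1.6,0,0,0],[-1,0,0,1.6,0,0,0],[-1,0,0,1.6,0,0,0],[-1,0,0,0,0,0,0],[-1,0,0.8,0,0,0,0],[-1,0,0.8,0,0,0,0],[-1,0,0.7,0,0,0,0]]'
```

```text
time: 9.37
tool_pos: [457.6, -239.3, 63.7]
tcp_rot: [179.8, -0.1, 27.0]
ft_force: [-2.0, 2.5, 0.6]
finger_gap: 0.1
grip_force: 1.6
```

```bash
python3 -m handwheel '[[-1,-0.1,0.8,0,0,0,0],[-1,-0.1,0.8,0,0,0,0],[-1,0.1,0.6,0,0,0,0],[-1,0.2,0.6,0,0,0,0],[-1,0.3,0.6,0,0,0,0],[-1,0.3,0.5,0,0,0,0],[-1,0,0,0,0,0,0]]'
```

```text
time: 9.95
tool_pos: [480.7, -270.0, 61.4]
tcp_rot: [179.9, -0.0, 27.0]
ft_force: [-1.1, -0.1, 0.6]
finger_gap: 0.2
grip_force: 0.3
```

```bash
python3 -m handwheel '[[-1,0.4,0.4,0,0,0,0],[-1,0.4,0.3,0,0,0,0],[-1,0.3,0,0,0,0,0],[-1,0.3,0,0,0,0,0],[-1,0,0,0,0,0,0]]'
```

```text
time: 10.37
tool_pos: [496.1, -268.9, 61.5]
tcp_rot: [180.0, -0.0, 27.0]
ft_force: [-0.1, -0.4, 0.4]
finger_gap: 0.3
grip_force: 0.1
```

```bash
python3 -m handwheel '[[-1,0.3,0,0,0,0,0],[-1,0.3,0,0,0,0,0]]'; python3 - <<'E'
from h import *
out=[snapshot(n)['image'][150:270,260:420,::-1] for n in('scene','top')]
cv2.imwrite('pics/g.png',cv2.resize(out[0],(800,600),interpolation=cv2.INTER_CUBIC))
E
```

```text
time: 10.53
tool_pos: [498.1, -267.8, 61.2]
tcp_rot: [-180.0, 0.4, 27.0]
ft_force: [-25.1, -15.6, 9.2]
finger_gap: 0.1
grip_force: 14.5
```

View pics/g.png

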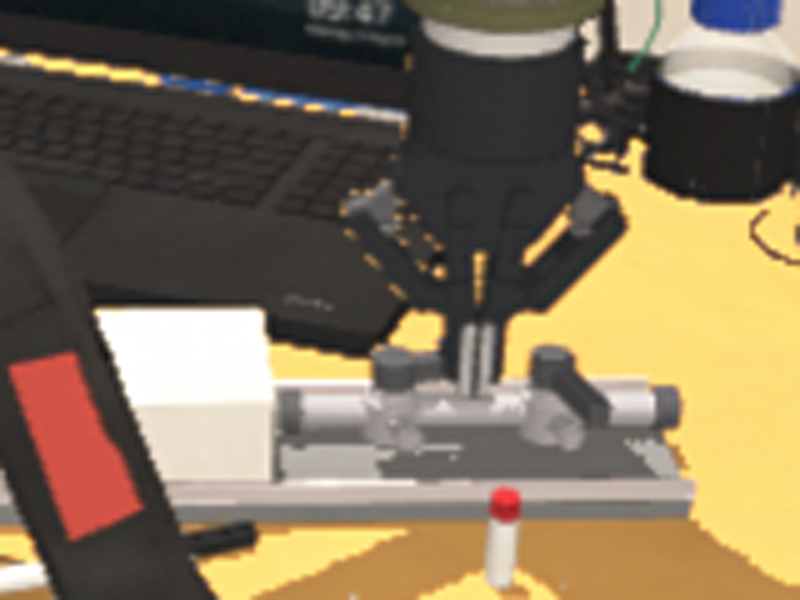

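The stop is felt at about 30 N, and the handle looks in line with the pipe behind the fingers at (480,370). I'll hold briefly, back off along box -x, lift and check.

```bash
python3 -m handwheel '[[-1,0,0,0,0,0,0],[-1,0,0,0,0,0,0],[-1,0,0,0,0,0,0],[-1,-1,0,0,0,0,0],[-1,-1,0,0,0,0,0],[-1,-0.5,0,0,0,0,0],[-1,0,0,-3.5,0,0,0],[-1,0,0,-3.5,0,0,0],[-1,0,0,-3.5,0,0,0],[-1,0,0,-3.5,0,0,0]]'; python3 -m handwheel '[[-1,-2,3,0,0,0,0],[-1,-2,3,0,0,0,0],[-1,-2,3,0,0,0,0],[-1,-2,3,0,0,0,0],[-1,-2,3,0,0,0,0],[-1,-2,3,0,0,0,0],[-1,0,0,0,0,0,0],[-1,0,0,0,0,0,0],[-1,0,0,0,0,0,0]]'
python3 - <<'E'
from h import *
out=[]
for n in('scene','top'):
    p=snapshot(n)
    for q in('cover_lip','tagged_pivot','tagged_tip','plain_tip','vial','marker'):
        print(n,q,[([round(float(v)) for v in d['location']],round(d['conf'],2)) for d in place_of(p,q)[:2]])
    out.append(p['image'][160:280,240:400,::-1])
cv2.imwrite('pics/i.png',cv2.resize(np.hstack(out),(800,300),interpolation=cv2.INTER_CUBIC))
E
```

```text
time: 11.47
tool_pos: [478.1, -277.2, 202.8]
tcp_rot: [-180.0, -0.0, 27.0]
ft_force: [0.8, -0.2, 0.3]
finger_gap: 0.5
grip_force: 0.0
time: 12.22
tool_pos: [453.1, -492.0, 200.9]
tcp_rot: [-179.9, -0.0, 27.0]
ft_force: [-0.8, 0.6, -0.2]
finger_gap: -0.2
grip_force: 0.0
scene cover_lip [([420, -113, 72], 0.87)]
scene tagged_pivot [([494, -232, 45], 0.63)]
scene tagged_tip [([528, -264, 47], 0.71)]
scene plain_tip [([497, -325, 47], 0.6)]
scene vial [([421, -312, -2], 0.61)]
scene marker []
top cover_lip [([418, -112, 72], 0.73), ([495, -330, 46], 0.3)]
top tagged_pivot [([492, -230, 44], 0.54)]
top tagged_tip [([526, -268, 45], 0.59)]
top plain_tip [([498, -331, 49], 0.61)]
top vial [([419, -311, 4], 0.46)]
top marker [([351, -164, 0], 0.67)]
```

View pics/i.png

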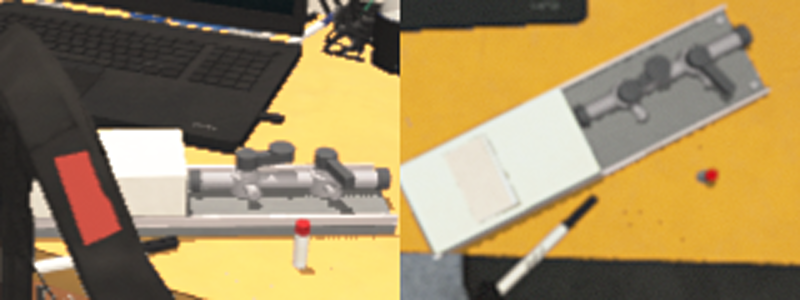

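The tagged handle now lies along the pipe (disc at top crop (657,70)). The plain handle, vial and marker are where they were, and the cover is at its stop.

```bash
python3 -c "from bench import *; print(hand_in())"
```

```text
the job is handed in; nothing more can be done
None
```

I pushed the cover fully aside to its stop, then pushed the tagged handle shut against its stop, with the plain handle, vial and marker measured unmoved; I did not re-measure the tape and beaker, and the job is handed in with no verdict returned.

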